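Pin the stowage cover open and draw the chart rule out on the slant

ROBOT

A 6-joint arm with a two-finger parallel gripper is mounted at the origin on the work surface. World frame = base frame: x ahead of the robot, y to its left, z up, the work surface at z = 0. Lengths are in m, angles in degrees, forces in N, time in s.
With the tool pointing down it reaches from about 0.4 to 0.825 m from the base axis. Payload 7 kg.
Tool frame: the origin (TCP) lies on the centre line of the jaws, within the pads' length; the fingertips stand 14 mm ahead of it and the grasp point (between the pads) lies 5 mm behind it; z points along the fingers, x is the direction in which the jaws open and shut, and the axes are right-handed (so a half turn about z gives the same grasp; the last joint's range is limited). The gripper opens to 88 mm and grips with 3 to 60 N. Pads are 19 mm wide; open, the fingers measure 130 mm over their backs; the gripper's body (78 mm by 193 mm) begins 47 mm behind the grasp point.
Start: joints at [-56.545, 20.546, 0.682, 0, -70.136, -16.507], TCP at [0.197, -0.646, 0.241] pointing down, gripper open.
Joint ranges: [-176.03, 176.03], [-82.01, 121.73], [-58.28, 71.71], [-173.87, 95.51], [-174.79, -0.11], [-173.66, 173.66]. Speed limits (degrees/s): [136.94, 136.94, 172.46, 180, 180, 180].

INTERFACE

Orientations are given as [roll, pitch, yaw] about the fixed x, y, z axes, in that order (R = Rz(yaw) Ry(pitch) Rx(roll)).
In Python, from plant import * gives the robot as it stands.
- The arm moves only by the shell command python3 -m handwheel 'ROWS' [OPENING]. ROWS is JSON, a list of rows, each a list of 2 entries, a list of its own where there are three numbers: the shift along the tool's x, y, z each as a share of 0.2 m, from -1 to 1, then the turn, a rotation vector about the tool's x, y, z each as a share of 360 degrees, from -1 to 1. In form: [[[tx, ty, tz], [ax, ay, az]], ...]. A call has 1 to 5 rows; each row is the pose to reach, as a shift and turn from the pose commanded when the call began, along the tool's axes at that moment, turning the shorter way round; what a row does not reach only later rows make up. A row lasts 1/12 s, in which the tool goes at most 41.7 mm and 7.16 degrees, less where a joint would pass 70% of its speed; a pose out of reach is approached as far as the arm can. A call with a number of a shift or a turn outside -1 to 1 is refused whole. A call with a gripper value outside its range is refused whole. OPENING is the closure, from -1 (fully open) to 1 (shut), set as the call begins (- or left out, the last holds). The fingers move at their own pace and stop on an object; the grip force is fixed at half the most. Time passes only in rows, so rows that repeat a pose let the fingers close. It gives the time, the measured TCP pose, the force and the opening at its end, in the units of the state.
- get_obs(): the state, without advancing time (a new reading comes with each control period).
- snapshot(name): name is "scene" or "side" or "wrist"; returns a dict with "color" (480x640x3 uint8, red, green, blue), "z_map" (480x640 float32, m along the optical axis (not along the pixel's ray), 0 where there is no reading), "intrinsics" (3x3 intrinsics, pixels), "rvec" (rotation vector, rad) and "tvec" (3), from world to camera coordinates, as OpenCV has them. Camera axes: x right, y down, z forward; pixel columns grow to the right and rows downward; lengths in m; the calibration is good to about 2 mm. A picture is of the moment at which its call begins.
- close_job(): hands the job in, once; it reports no verdict.
The state is a dict: "clock": time; "joint_pos": joint angles; "qvel": joint speeds; "tau": joint torques, N m; "tool_pos": TCP position; "orientation": TCP orientation; "force": force on the tool from outside, world axes, zero at the start; "moment": the same for the moment, N m; "opening": finger opening in m.
Only numpy, scipy, OpenCV 4.12 (cv2) and the standard library are available. Lean on these libraries where they do the work, as an engineer would, in place of code of your own. Each camera call takes 0.05 s, during which the arm holds its last target. There are 200 camera calls.

TASK

On the bridge locker top, take the red-handled drop pin out of the tool rack and drop it fully into the hole in the brass lug of the grey instrument box, so that the open sliding cover cannot run shut in the swell, and let go of the pin. Then take the long chart rule out of that box: it is longer than the opening, so tilt it and draw it out on the slant. Finish while still holding the rule in the air, all of it well clear above the box and touching nothing but the gripper, with the pin still home, the cover still open and the other things on the locker top left where they are.

Things in the scene. Friction and masses are not known exactly. Their poses are not given: they have to be found in the camera images.
- box: Grey instrument box fixed on the locker top, 408 (its x) x 210 x 63 high, yaw varies; origin on its underside below the centre of its mouth; x away from the robot, y left. Dark floor at z = 4. A fixed half deck, x -300 to -100, z 60 to 63, roofs the near half; inside x -300 to 100, y -75 to 75. Far wall x 100 to 104. Side rails |y| 75 to 101, top z = 63, outer runners to |y| 105, z = 70 (all mm)
- opening (a point): centre of the box's open mouth, 63 above the locker top; the mouth is 200 (box x -100 to 100) by 150 (box y -75 to 75) (all mm)
- pin_hole (a point): mouth of the vertical hole in the brass lug set into the box's left side rail, flush with the rail's top, at x = -80, y = +88 in the box's frame, just ahead of the open cover's edge; hole 11 in diameter with a 2.5 countersink, 42 deep (all mm)
- cover (a joint): sliding aluminium cover, 200 x 3 mm, lying on the half deck and side rails (top z = 66.5 mm, black pull up to z = 75.5): metres from open; 0 = open, its edge at box x = -100; 0.2 = shut (slides along box +x, about 3 N friction). Starts 0 to 5 mm from open
- cover_edge (a point): middle of the cover's leading edge, on its upper face
- pin: steel drop pin with red handle, upright in one of the rack's three holes. Origin at the tip of its shank, z up: shank 8 in diameter, 34 long, tapered tip; collar 17 in diameter, z 34 to 38, whose underside rests on the rack or lug top when fully in; neck 10 in diameter to z = 46; red cylindrical handle 20 in diameter, z 46 to 76. 50 g (all mm)
- pin_tip (a point): tip of the pin's shank (the pin's origin)
- rule: rolling chart rule lying on the box floor along the box's x (within 5 degrees), its near end 80 to 105 under the half deck. Origin at the centre of its underside, x along it away from the robot: white blade 280 x 44 x 6, on it a brass rib 250 x 24 wide, z 6 to 26, to grip by; black rollers at x = -100 and 100. 110 to 230 g, balanced at its middle (all mm)
- rule_far_end (a point): centre of the rule's far end, x = +140, 13 above its underside (all mm)
- rule_near_end (a point): centre of the rule's near end, x = -140, 13 above its underside (all mm)
- rack: fixed wooden tool rack 200 (its x) x 50 x 42 high, origin under its centre, with three holes 70 apart along its x (at -70, 0, +70), 11 in diameter, each with an upright tool in it; its yaw varies (all mm)
- nylon_tool: white nylon mirror adjusting tool standing in the rack, to be left alone: like the pin but with a white handle 16 in diameter from z = 46 to 94; origin at its tip (all mm)
- driver: small screwdriver with a black handle 17 in diameter standing in the rack, to be left alone: top at z = 92; origin at its tip (all mm)
- hex_key: small dark steel hex key, 70 x 25 x 5, lying right of the box, to be left alone; origin on its underside at the middle of the long leg (all mm)
- filter: spare blue glass filter in a black rim, 40 in diameter, 6 thick, lying right of the box, to be left alone; origin at the centre of its underside (all mm)
- mug: white mug, 80 in diameter, 90 high, on the left far side, to be left alone; origin at the centre of its underside (all mm)
- case: orange plastic sextant case, fixed, 280 (its x) x 260 x 110 high, at the right; origin at the centre of its underside; its lid is propped open on its right-hand edge (-y) and reaches 370 high (all mm)
Mind the look-alikes: they are no part of the job. There is more than one size of the rack; the one meant has the size given above.

How it is judged:
By the outcome, as a careful person would: the job done as asked, in the order asked, and still so for the second after the job is handed in, while the arm keeps its last pose, push and grip.
It also fails if it takes over 51 s, if anything falls off the work surface, if the arm or the gripper's body presses on something with over 40 N, if the wrist force passes 120 N, or if a joint passes its speed limit or range.

## Working session

There is one attempt and no reset: what is moved stays moved. The work goes in short steps, Python scripts to look and compute and a shell command to move; the robot and the scene stay as the last step left them, time stands still between calls to the robot, and variables do not carry over. Pictures are saved under pics/ and viewed, about 8 in all and at most 12, crops included, and the job is handed in when it is done.

```bash
ls; mkdir -p pics; cat > h.py <<'E'
from plant import *
import numpy as np, cv2
from scipy.spatial.transform import Rotation as Ro
def cloud(s):
    K=s["intrinsics"];R=cv2.Rodrigues(np.array(s["rvec"],float))[0];t=np.array(s["tvec"]).ravel()
    z=s["z_map"];v,u=np.mgrid[:480,:640]
    c=np.stack([(u-K[0,2])/K[0,0]*z,(v-K[1,2])/K[1,1]*z,z],-1)
    P=(c-t)@R; P[z<=0]=np.nan
    return P
E
python3 - <<'E'
from h import *
o=get_obs();print(o)
for n in ["scene","side"]:
    s=snapshot(n);np.save(f"{n}.npy",s,allow_pickle=True);cv2.imwrite(f"pics/{n}0.png",s["color"][...,::-1])
    R=cv2.Rodrigues(np.array(s["rvec"],float))[0];print(n,-R.T@np.array(s["tvec"]).ravel(),R[2],s["intrinsics"][0,0])
E
```

```text
pics
{'clock': 0.0, 'joint_pos': array([-5.65464023e+01,  2.05907919e+01,  6.32619972e-01, -2.13208626e-02,
       -7.01383055e+01, -1.65058008e+01]), 'qvel': array([ 0.03846141, -0.05673428, -0.00934891,  0.10827651,  0.01689915,
       -0.01013183]), 'tau': array([ 5.71624514e-04, -5.82714808e+01,  2.93048948e+01,  6.99693918e+00,
        6.80900455e-03, -1.78523433e-04]), 'tool_pos': array([ 0.19658059, -0.64522225,  0.23961742]), 'orientation': array([-1.79991804e+02, -9.81966529e-02,  1.06940529e+02]), 'force': array([0.4855324 , 0.16027747, 0.39835653]), 'moment': array([-0.00812276,  0.04546692,  0.00677342]), 'opening': 0.08748260426211171}
scene [ 1.17205994 -0.04512794  0.93123418] [-0.61954057 -0.03674016 -0.78410436] 435.642550136802
side [-0.27323563 -0.9568973   1.16049609] [ 0.4813295   0.5455304  -0.68608928] 483.3035913723546
```

View pics/scene0.png

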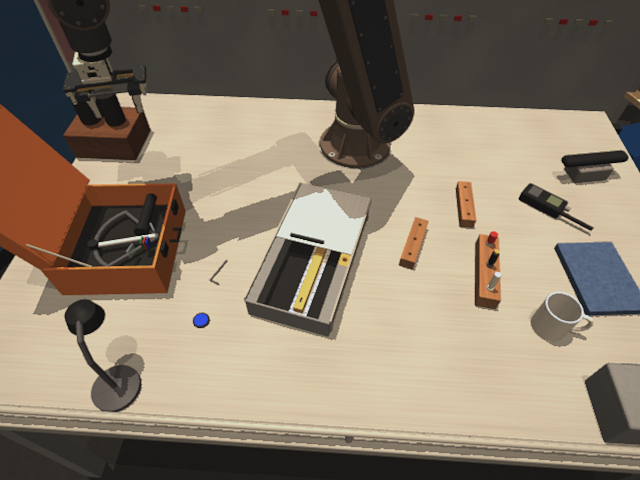

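View pics/side0.png

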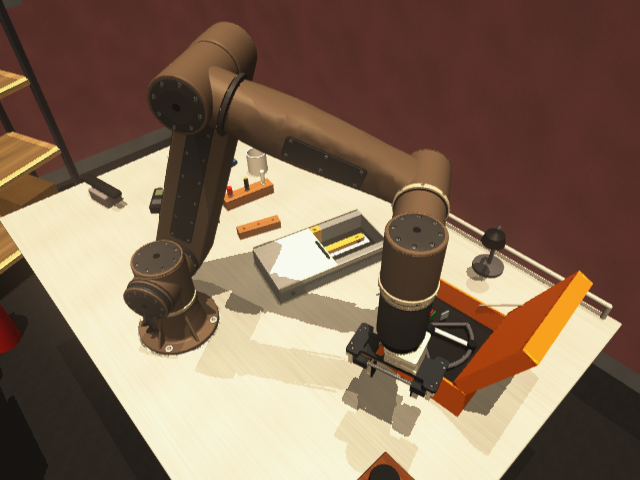

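The first picture shows the rack holding tools at (488,270), with the red pin at (492,240), black driver at (494,258) and white tool at (494,280). Two other racks, at (413,243) and (466,203), are empty. The box mouth is near (300,275), the brass lug at (345,259) and the rule at (308,280). The side picture shows the arm hanging beside the orange case. Next I'll measure and make one enlarged crop of the racks and lug.

```bash
cat > m.py <<'E'
from h import *
S=np.load("scene.npy",allow_pickle=True).item();P=cloud(S);C=S["color"].astype(int)
hsv=cv2.cvtColor(S["color"],cv2.COLOR_RGB2HSV)
def rect(m,name):
    q=P[m];q=q[~np.isnan(q[:,0])]
    r=cv2.minAreaRect((q[:,:2]*1000).astype(np.float32))
    print(name,len(q),"rect",np.round(r[0],1),np.round(r[1],1),round(r[2],1),"z",np.round(np.nanpercentile(q[:,2],[5,50,95])*1000,1))
def win(u0,u1,v0,v1):
    m=np.zeros((480,640),bool);m[v0:v1,u0:u1]=1;return m
z=P[...,2]
for n,w in [("rackA",(465,515,225,315)),("rackB",(395,435,210,275)),("rackC",(450,480,175,232))]:
    W=win(*w);zz=z[W];
    rect(W&(z>.02)&(z<.046),n)
red=((hsv[...,0]<8)|(hsv[...,0]>172))&(hsv[...,1]>150)&win(480,510,225,255)
rect(red,"red"); rect(red&(z>.07),"redtop")
rect(win(485,505,265,295)&(z>.06),"white");rect(win(485,505,243,268)&(z>.06),"black")
W=win(240,380,180,345)
rect(W&(z>.055)&(z<.08),"boxtop")
for lo,hi in [(.0605,.0645),(.0645,.068),(.068,.0725)]: rect(W&(z>lo)&(z<hi),(lo,hi))
yel=(hsv[...,0]>15)&(hsv[...,0]<32)&(hsv[...,1]>130)
rect(yel&win(335,355,248,270)&(z>.055),"lug")
rect(yel&win(285,332,240,320)&(z<.045),"rib")
wh=(hsv[...,1]<90)&(hsv[...,2]>130)&win(285,332,240,320)&(z<.02)
rect(wh,"blade")
a=cv2.resize(S["color"][170:320,385:525],None,fx=4,fy=4,interpolation=2)
b=cv2.resize(S["color"][225:335,240:380],None,fx=4,fy=4,interpolation=2)
cv2.imwrite("pics/crop1.png",cv2.resize(np.vstack([a,b])[...,::-1],None,fx=.57,fy=.57))
E
python3 m.py
```

```text
rackA 1088 rect [504.1 341.6] [ 51.2 203.5] 80.8 z [24.  43.3 45.6]
rackB 704 rect [420.3 163.4] [ 38.2 160. ] 71.6 z [28.2 34.8 37.8]
rackC 634 rect [266.5 321.9] [ 40.  160.3] 86.7 z [24.2 34.6 38.3]
red 78 rect [437.  350.9] [16.7 18.3] 71.4 z [61.3 77.7 87.8]
redtop 55 rect [436.4 351.2] [16.6 17.4] 11.5 z [71.7 83.3 87.9]
white 110 rect [574.  330.8] [13.9 15.9] 3.7 z [ 64.7  89.2 105.3]
black 106 rect [504.5 341.4] [16.2 17.3] 89.2 z [ 64.5  86.6 102.5]
boxtop 6827 rect [ 484.2 -103.5] [211.4 411.5] 76.5 z [62.9 68.6 73. ]
(0.0605, 0.0645) 570 rect [ 488.8 -102.7] [208.1 402. ] 76.4 z [61.1 63.6 64.4]
(0.0645, 0.068) 2045 rect [ 484.1 -102. ] [210.  410.9] 76.2 z [64.7 66.6 67.9]
(0.068, 0.0725) 3587 rect [ 484.2 -103.5] [211.3 407.7] 76.5 z [68.2 69.7 71.9]
lug 101 rect [526.2 -24.4] [22.4 34.5] 75.1 z [59.1 65.6 68.2]
rib 621 rect [ 561.  -106.4] [ 23.3 190.8] 76.3 z [27.6 32.3 35. ]
blade 499 rect [ 543.1 -135.3] [110.1 220. ] 78.1 z [ 7.  12.4 15.7]
```

View pics/crop1.png

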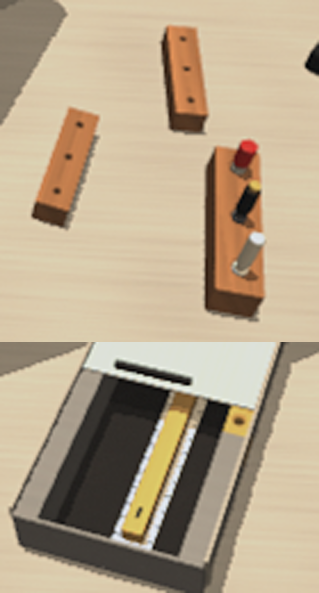

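The enlarged crop shows the tool rack (235,230) with the red-handled pin at its near end. The empty racks at (183,78) and (66,165) measure about 160×39, so they are the look-alikes. Only the rack at (504,342) mm measures 203×51, which matches the description. The lug hole shows at (238,421) in the crop. I'm moving to above the pin now.

```bash
python3 -m handwheel '[[[0.245,0.91,-0.3],[0,0,0.0845]],[[0.245,0.91,-0.3],[0,0,0.0845]],[[0.245,0.91,-0.3],[0,0,0.0845]],[[0.245,0.91,-0.3],[0,0,0.0845]],[[0.245,0.91,-0.3],[0,0,0.0845]]]' -1
python3 -m handwheel '[[[1,0.22,0],[0,0,0]],[[1,0.22,0],[0,0,0]],[[1,0.22,0],[0,0,0]],[[1,0.22,0],[0,0,0]],[[1,0.22,0],[0,0,0]]]'
```

```text
clock: 0.52
tool_pos: [0.3582, -0.5443, 0.3011]
orientation: [180.0, -0.0, 76.1]
force: [-0.2, -1.3, 0.3]
opening: 0.0874
clock: 0.93
tool_pos: [0.4464, -0.3593, 0.3003]
orientation: [-180.0, -0.0, 76.5]
force: [1.8, -0.3, -0.7]
opening: 0.0874
```

```bash
python3 -m handwheel '[[[1,0,0],[0,0,0]],[[1,0,0],[0,0,0]],[[1,0,0],[0,0,0]],[[1,0,0],[0,0,0]],[[1,0,0],[0,0,0]]]'
python3 -m handwheel '[[[1,0,0],[0,0,0]],[[1,0,0],[0,0,0]],[[1,0,0],[0,0,0]],[[1,0,0],[0,0,0]],[[1,0,0],[0,0,0]]]'
cat > w.py <<'E'
import sys
from h import *
s=snapshot("wrist");n=sys.argv[1];np.save(n+".npy",s,allow_pickle=True);cv2.imwrite(f"pics/{n}.png",s["color"][...,::-1])
o=get_obs();print(o["tool_pos"],o["orientation"])
R=cv2.Rodrigues(np.array(s["rvec"],float))[0];c=-R.T@np.array(s["tvec"]).ravel()
T=Ro.from_euler("xyz",o["orientation"],degrees=True).as_matrix()
print("cam in tool",T.T@(c-o["tool_pos"]),T.T@R[2],s["intrinsics"][0])
E
python3 w.py w0
```

```text
clock: 1.35
tool_pos: [0.4925, -0.1644, 0.3004]
orientation: [-180.0, -0.0, 76.6]
force: [0.9, 0.1, 0.1]
opening: 0.088
clock: 1.77
tool_pos: [0.5391, 0.0302, 0.3004]
orientation: [-180.0, -0.0, 76.6]
force: [0.9, -0.8, -0.2]
opening: 0.0874
[0.54059761 0.03387158 0.29996833] [ 1.79999543e+02 -6.00765177e-02  7.66666417e+01]
cam in tool [-0.00323769 -0.07539067 -0.14554466] [-3.11823523e-04  2.78098797e-01  9.60552425e-01] [412.53112154   0.         315.09793748]
```

View pics/w0.png

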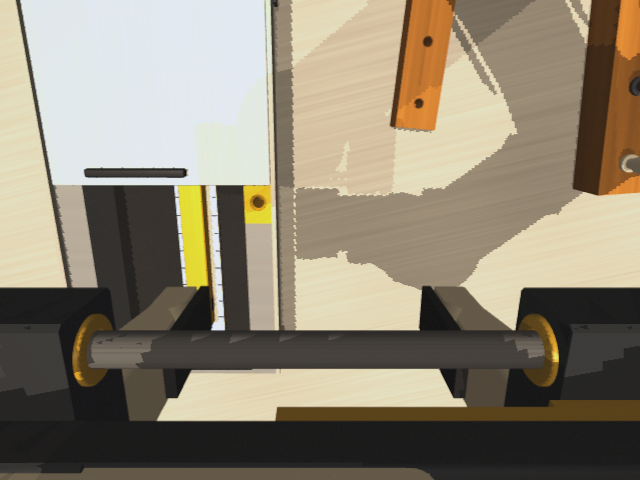

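The wrist picture shows the lug hole at (258,201), the cover edge along row 185, the rib at columns 180–212 and the rack at the right edge. I'll compute these positions and carry on to the pin.

```bash
cat >> h.py <<'E'
def ray(s,u,v,z):
    K=s["intrinsics"];R=cv2.Rodrigues(np.array(s["rvec"],float))[0];t=np.array(s["tvec"]).ravel()
    c=-R.T@t;d=R.T@np.linalg.solve(K,[u,v,1.]);return c+d*(z-c[2])/d[2]
E
python3 - <<'E'
from h import *
s=np.load("w0.npy",allow_pickle=True).item();C=s["color"].astype(int);P=cloud(s)
sub=C[190:215,245:272].sum(2);m=sub<200;v,u=np.nonzero(m)
print("hole px",u.mean()+245,v.mean()+190,m.sum())
print("hole",ray(s,u.mean()+245,v.mean()+190,.061))
h=cv2.cvtColor(s["color"],cv2.COLOR_RGB2HSV)
y=(h[...,0]>18)&(h[...,0]<34)&(h[...,1]>130)
k=np.zeros_like(y);k[186:222,240:273]=1
vv,uu=np.nonzero(y&k);print("lug px",uu.min(),uu.max(),vv.min(),vv.max());print(ray(s,(uu.min()+uu.max()+1)/2,(vv.min()+vv.max()+1)/2,.063),np.nanmedian(P[y&k],0))
# runner/cover lines
for vr in (60,150):
    row=P[vr,:,2]; b=np.nonzero(row>.05)[0]; print(vr,b.min(),b.max(),ray(s,b.max(),vr,.07),ray(s,b.min(),vr,.07))
for vr in (195,210,230,260):
    c=np.nonzero(y[vr,170:216])[0]+170;print("rib",vr,c.min(),c.max(),np.nanmedian(P[vr,c],0))
print("cover edge z",P[178:200:2,150,2], P[180:188,150])
E
python3 -m handwheel '[[[0.73,-0.45,0],[0,0,0]],[[0.73,-0.45,0],[0,0,0]],[[0.73,-0.45,0],[0,0,0]],[[0.73,-0.45,0],[0,0,0]]]'
python3 -m handwheel '[[[0.73,-0.45,0.2],[0,0,0]],[[0.73,-0.45,0.2],[0,0,0]],[[0.73,-0.45,0.2],[0,0,0]],[[0.73,-0.45,0.2],[0,0,0]],[[0.73,-0.45,0.2],[0,0,0]]]'
python3 w.py w1
```

```text
hole px 257.3768115942029 201.85507246376812 69
hole [ 0.52605758 -0.02191188  0.061     ]
lug px 243 270 186 221
[ 0.52763964 -0.02244537  0.063     ] [ 0.52898648 -0.02358454  0.06354933]
60 22 273 [0.4110274 0.0251233 0.07     ] [ 0.36218212 -0.18021972  0.07      ]
150 38 275 [0.48311519 0.00763462 0.07      ] [ 0.43421306 -0.19776732  0.07      ]
rib 195 179 205 [ 0.50865239 -0.0893889   0.03041592]
rib 210 180 206 [ 0.52359114 -0.09380903  0.0301616 ]
rib 230 182 207 [ 0.5440378  -0.09939273  0.03089951]
rib 260 185 209 [ 0.57599942 -0.10697537  0.03090487]
cover edge z [0.06691268 0.06805025 0.06768763 0.06503971 0.0044104  0.00433142
 0.00351232 0.00422349 0.00421283 0.00441572 0.00539065] [[ 0.48270226 -0.11062525  0.06805025]
 [ 0.48357571 -0.11100963  0.06787478]
 [ 0.4844517  -0.11139964  0.06768763]
 [ 0.4854125  -0.11249118  0.06584221]
 [ 0.48632851 -0.11314458  0.06503971]
 [ 0.4904239  -0.13849546  0.00602849]
 [ 0.49153041 -0.13954727  0.0044104 ]
 [ 0.49250696 -0.13960273  0.00513907]]
clock: 2.15
tool_pos: [0.4861, 0.1871, 0.3004]
orientation: [-180.0, 0.0, 76.5]
force: [1.5, 0.8, 0.0]
opening: 0.0877
clock: 2.57
tool_pos: [0.4315, 0.3526, 0.2584]
orientation: [-179.9, 0.1, 76.7]
force: [-0.1, 0.1, -0.6]
opening: 0.0876
[0.43171322 0.35205259 0.25836526] [-1.79915564e+02  1.35800489e-01  7.67218643e+01]
cam in tool [ 0.00080965 -0.07518185 -0.14503077] [0.00135518 0.27823574 0.96051186] [412.53112154   0.         315.09793748]
```

View pics/w1.png

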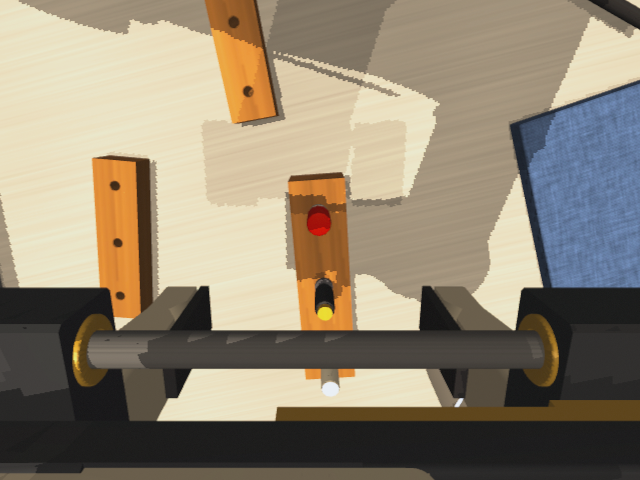

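The wrist picture shows the red pin at (319,220), its bright top at about (319,228), with the driver at (325,312) and the nylon tool at (330,388).

```bash
cat > pin.py <<'E'
import sys
from h import *
s=np.load(sys.argv[1]+".npy",allow_pickle=True).item();P=cloud(s);zt=float(sys.argv[2])
h=cv2.cvtColor(s["color"],cv2.COLOR_RGB2HSV)
r=((h[...,0]<6)|(h[...,0]>174))&(h[...,1]>150)
m=r&(P[...,2]>zt-.004)
v,u=np.nonzero(m);print(len(v),u.mean(),v.mean(),"top",ray(s,u.mean()+.0,v.mean(),zt),np.nanmean(P[m],0))
(c,rad)=cv2.minEnclosingCircle(np.stack([u,v],1).astype(np.float32));print(c,rad,ray(s,c[0],c[1],zt))
b=r&(h[...,2]>180);v,u=np.nonzero(b);(c,rad)=cv2.minEnclosingCircle(np.stack([u,v],1).astype(np.float32));print("bright",c,rad,ray(s,c[0],c[1],zt))
E
python3 pin.py w1 0.084
python3 - <<'E'
from h import *
s=np.load("w1.npy",allow_pickle=True).item();P=cloud(s)
m=np.zeros((480,640),bool);m[165:320,280:365]=1;m&=(P[...,2]>.036)&(P[...,2]<.046)
q=P[m]
print(cv2.minAreaRect((q[:,:2]*1000).astype(np.float32)),np.median(q[:,2]))
E
```

```text
459 318.52287581699346 222.9346405228758 top [0.43569591 0.35478815 0.084     ] [0.43555804 0.35481544 0.08464091]
(318.69049072265625, 222.90475463867188) 12.212909698486328 [0.43570272 0.35492369 0.084     ]
bright (319.0, 225.0) 10.816754341125488 [0.43743395 0.35477293 0.084     ]
((474.301025390625, 348.8414611816406), (50.04400634765625, 137.13487243652344), 80.87570190429688) 0.04287582429025167
```

```bash
python3 -m handwheel '[[[0.0125,0.02,0.3],[0,0,0]],[[0.0125,0.02,0.69],[0,0,0]],[[0.0125,0.02,0.69],[0,0,0]],[[0.0125,0.02,0.69],[0,0,0]],[[0.0125,0.02,0.69],[0,0,0]]]'
python3 w.py w2; python3 pin.py w2 0.084
```

```text
clock: 3.03
tool_pos: [0.4365, 0.3475, 0.1182]
orientation: [-179.8, 0.4, 76.5]
force: [0.5, 0.3, -0.5]
opening: 0.0879
[0.4376941  0.34892717 0.12096168] [-179.92962422    0.2382673    76.51657438]
cam in tool [-0.00072958 -0.0753674  -0.14247201] [-0.00256707  0.27625245  0.96108168] [412.53112154   0.         315.09793748]
1333 328.8394598649662 281.4186046511628 top [0.43539653 0.35466067 0.084     ] [0.43520933 0.35468726 0.08453702]
(328.93017578125, 281.405029296875) 21.101383209228516 [0.43539967 0.35470332 0.084     ]
bright (0.0, 0.0) 0.0 [0.29126892 0.25628358 0.084     ]
```

View pics/w2.png

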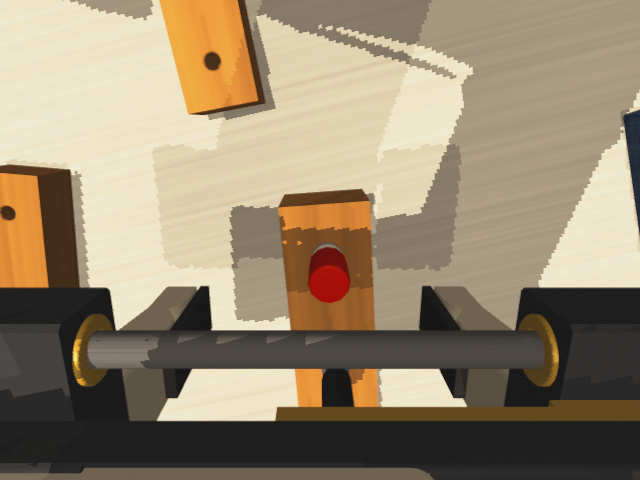

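The red handle top is at (329,282), while the jaw centre is at about column 316. So the jaws are roughly 6 mm off along tool x, which agrees with the state reading. I'll let it settle and read again.

```bash
python3 -m handwheel '[[[0,0,0],[0,0,0]],[[0,0,0],[0,0,0]],[[0,0,0],[0,0,0]]]'
python3 -c "
from h import *
s=get_obs();print(s['tool_pos'],s['orientation'],s['joint_pos'])"
```

```text
clock: 3.33
tool_pos: [0.4388, 0.3511, 0.1245]
orientation: [179.9, -0.2, 76.5]
force: [-0.1, -0.7, 0.5]
opening: 0.0874
[0.43882741 0.35114556 0.12448703] [ 1.79929227e+02 -1.79564422e-01  7.65286917e+01] [ 5.86288451e+01  1.58684619e+01 -2.26933524e+01  1.55893663e-02
 -5.12455619e+01 -1.62110003e+02]
```

```bash
python3 -m handwheel '[[[0.013,-0.019,0],[0,0,0]],[[0.013,-0.019,0.1],[0,0,0]],[[0.013,-0.019,0.19],[0,0,0]],[[0.013,-0.019,0.277],[0,0,0]],[[0.013,-0.019,0.277],[0,0,0]]]'
python3 -m handwheel '[[[0,0,0],[0,0,0]],[[0,0,0],[0,0,0]]]'
python3 -c "
from h import *
s=get_obs();print(s['tool_pos'],s['force'])"
```

```text
clock: 3.75
tool_pos: [0.4337, 0.3526, 0.065]
orientation: [-179.9, 0.2, 76.5]
force: [0.4, -0.7, -0.5]
opening: 0.0875
clock: 3.92
tool_pos: [0.4354, 0.3545, 0.0684]
orientation: [180.0, -0.1, 76.6]
force: [0.9, 0.4, -0.2]
opening: 0.0876
[0.43541612 0.35447328 0.068419  ] [ 0.85433408  0.39582414 -0.15545532]
```

```bash
python3 -m handwheel '[[[0,0,0],[0,0,0]],[[0,0,0],[0,0,0]],[[0,0,0],[0,0,0]],[[0,0,0],[0,0,0]],[[0,0,0],[0,0,0]]]' 1
python3 -m handwheel '[[[0,0,0],[0,0,0]],[[0,0,0],[0,0,0]],[[0,0,0],[0,0,0]],[[0,0,0],[0,0,0]],[[0,0,0],[0,0,0]]]'
```

```text
clock: 4.33
tool_pos: [0.4351, 0.3538, 0.0675]
orientation: [180.0, -0.0, 76.5]
force: [0.1, -0.5, 0.2]
opening: 0.0599
clock: 4.75
tool_pos: [0.435, 0.3537, 0.0671]
orientation: [-180.0, 0.0, 76.5]
force: [0.1, 0.1, -0.0]
opening: 0.0267
```

```bash
python3 -m handwheel '[[[0,0,0],[0,0,0]],[[0,0,0],[0,0,0]],[[0,0,0],[0,0,0]],[[0,0,0],[0,0,0]],[[0,0,0],[0,0,0]]]'
python3 -c "
from h import *
s=get_obs();print(s['tool_pos'],s['orientation'],s['force'])"
python3 -m handwheel '[[[0,0,-0.1],[0,0,0]],[[0,0,-0.2],[0,0,0]],[[0,0,-0.35],[0,0,0]],[[0,0,-0.5],[0,0,0]],[[0,0,-0.5],[0,0,0]]]'
python3 -m handwheel '[[[0,0,-0.2],[0,0,0]],[[0,0,-0.2],[0,0,0]],[[0,0,-0.2],[0,0,0]],[[0,0,-0.2],[0,0,0]]]'
python3 -c "
from h import *
s=get_obs();print(s['tool_pos'],s['orientation'],s['force'])
for n in ['scene']:
    q=snapshot(n);np.save('s1.npy',q,allow_pickle=True);cv2.imwrite('pics/s1.png',cv2.resize(q['color'][130:330,330:600],None,fx=2.5,fy=2.5)[...,::-1])"
python3 w.py w3
```

```text
clock: 5.17
tool_pos: [0.435, 0.3537, 0.0671]
orientation: [-180.0, 0.0, 76.5]
force: [-0.9, -0.6, 0.9]
opening: 0.0192
[0.43498765 0.35368593 0.06713462] [-1.79997586e+02  1.57903672e-03  7.65252951e+01] [-0.89383121 -0.5693884   0.92245577]
clock: 5.58
tool_pos: [0.4372, 0.3561, 0.1733]
orientation: [179.7, -0.4, 76.6]
force: [0.8, 0.3, 0.2]
opening: 0.0192
clock: 5.92
tool_pos: [0.4348, 0.3537, 0.2071]
orientation: [-180.0, -0.0, 76.5]
force: [-0.9, 1.0, -0.2]
opening: 0.0193
[0.43481569 0.35366041 0.20711343] [-1.79990946e+02 -3.58458175e-02  7.65187573e+01] [-0.93844542  0.95712268 -0.20746715]
[0.43456844 0.35321979 0.20617559] [-1.79955998e+02  8.00957790e-02  7.65187327e+01]
cam in tool [ 0.00042679 -0.07481037 -0.14533243] [0.00153257 0.27836375 0.96047451] [412.53112154   0.         315.09793748]
```

View pics/s1.png

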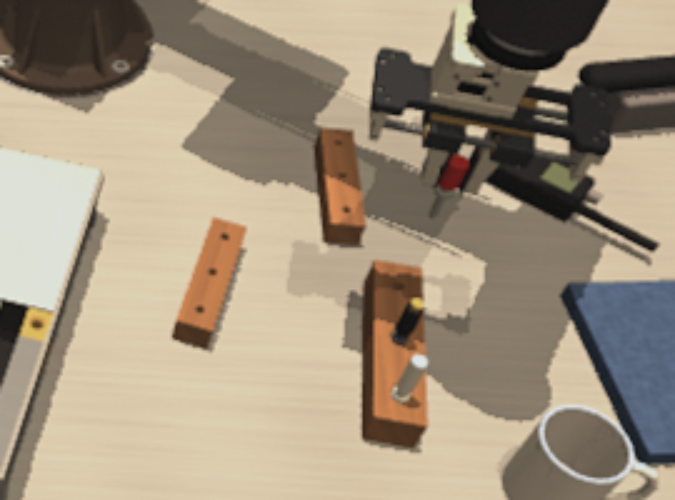

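The crop shows the pin upright between the fingers at about (450,185), with the driver and nylon tool still in the rack. I'm moving to above the lug.

```bash
python3 -m handwheel '[[[-0.861,0.44,0.067],[0,0,0]],[[-0.861,0.44,0.067],[0,0,0]],[[-0.861,0.44,0.067],[0,0,0]],[[-0.861,0.44,0.067],[0,0,0]],[[-0.861,0.44,0.067],[0,0,0]]]'
python3 -m handwheel '[[[-0.861,0.44,0.067],[0,0,0]],[[-0.861,0.44,0.067],[0,0,0]],[[-0.861,0.44,0.067],[0,0,0]],[[-0.861,0.44,0.067],[0,0,0]],[[-0.861,0.44,0.067],[0,0,0]]]'
python3 -m handwheel '[[[0,0,0.15],[0,0,0]],[[0,0,0.15],[0,0,0]],[[0,0,0.15],[0,0,0]],[[0,0,0.15],[0,0,0]],[[0,0,0.15],[0,0,0]]]'
python3 -m handwheel '[[[0,0,0],[0,0,0]],[[0,0,0],[0,0,0]]]'
python3 - <<'E'
from h import *
s=get_obs();print(s['tool_pos'],s['orientation'])
a=snapshot('scene');np.save('s2.npy',a,allow_pickle=True)
b=snapshot('wrist');np.save('w4.npy',b,allow_pickle=True)
i=cv2.resize(a['color'][195:295,290:400],None,fx=5,fy=5,interpolation=2)[:, :]
cv2.imwrite('pics/sw.png',i[...,::-1]); cv2.imwrite('pics/w4.png',b['color'][...,::-1])
E
```

```text
clock: 6.43
tool_pos: [0.4798, 0.1625, 0.1925]
orientation: [-179.9, 0.1, 76.5]
force: [0.1, 0.0, -0.8]
opening: 0.0191
clock: 6.85
tool_pos: [0.5255, -0.0254, 0.1791]
orientation: [-179.9, 0.1, 76.5]
force: [1.0, 0.7, -1.0]
opening: 0.0195
clock: 7.27
tool_pos: [0.5265, -0.0214, 0.1513]
orientation: [179.9, -0.0, 76.6]
force: [0.3, -0.2, -0.3]
opening: 0.0192
clock: 7.43
tool_pos: [0.5263, -0.0214, 0.1513]
orientation: [179.9, -0.0, 76.6]
force: [-0.6, 0.2, -0.5]
opening: 0.0193
[ 0.5263142  -0.02142259  0.15126176] [ 1.79925647e+02 -4.03747918e-02  7.66035889e+01]
```

View pics/sw.png

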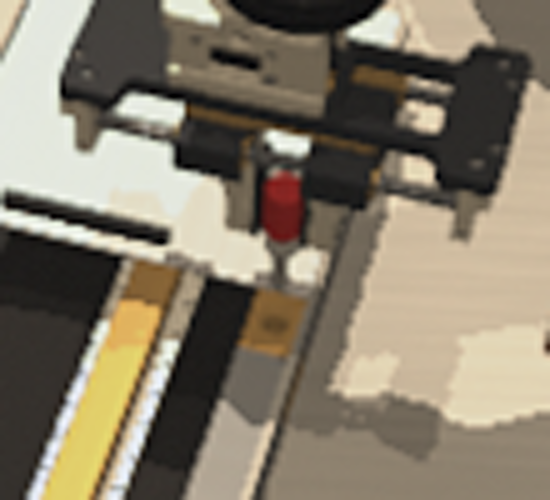

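The crop shows the pin over the lug: handle at (283,207), tip at about (280,290) and lug hole at (275,323). I'll compare both positions in the same camera.

```bash
python3 - <<'E'
from h import *
s=np.load('s2.npy',allow_pickle=True).item();t=np.array([.5263,-.0214,.1513])
C=s["color"];h=cv2.cvtColor(C,cv2.COLOR_RGB2HSV)
pj=lambda p:cv2.projectPoints(np.array([p],float),np.array(s["rvec"],float),np.array(s["tvec"],float),s["intrinsics"],None)[0].ravel()
r=((h[...,0]<8)|(h[...,0]>172))&(h[...,1]>150);r[:225]=0;r[260:]=0;r[:,:335]=0;r[:,360:]=0
v,u=np.nonzero(r);print("red",u.min(),u.max(),v.min(),v.max(),u.mean(),v.mean())
tip=t+[0,0,-.059]
for a in (0,34,46,61,76): print("pred pin z",a,pj(tip+[0,0,a/1000]))
# hole dark blob in lug
L=C[252:268,338:352].astype(int).sum(2);print(L)
for px in [(345,259.6),(345.5,259.8)]: print(ray(s,*px,.062))
for px in [(346,253)]: print("tip",ray(s,*px,tip[2]))
w=np.load('w4.npy',allow_pickle=True).item();C=w["color"].astype(int);np.set_printoptions(linewidth=200)
hw=cv2.cvtColor(w["color"],cv2.COLOR_RGB2HSV);y=(hw[...,0]>12)&(hw[...,0]<34)&(hw[...,1]>120)
pw=lambda p:cv2.projectPoints(np.array([p],float),np.array(w["rvec"],float),np.array(w["tvec"],float),w["intrinsics"],None)[0].ravel()
print("wrist hole pred",pw([.526,-.022,.063]),"pin tip pred",pw(tip),pw(tip+[0,0,.076]))
E
```

```text
red 342 350 230 242 345.9130434782609 236.17391304347825
pred pin z 0 [345.60387359 252.71731738]
pred pin z 34 [346.31425233 243.97336838]
pred pin z 46 [346.57383194 240.77824051]
pred pin z 61 [346.90511333 236.70054584]
pred pin z 76 [347.24420763 232.52668317]
[[ 95 140 185 263 310 303 279 219 254 325 358 352 347 383]
 [ 74  69  72 183 272 282 286 256 260 300 344 367 383 369]
 [ 82  75 142 239 282 279 279 275 273 279 299 308 307 305]
 [ 82  78 181 278 282 279 277 277 274 269 267 262 258 277]
 [ 78  90 202 284 277 270 275 273 270 267 268 267 276 287]
 [ 76 136 233 276 267 263 264 268 266 267 273 276 290 292]
 [ 76 177 269 269 253 232 225 229 243 258 268 279 291 284]
 [ 89 198 280 267 232 201 205 204 205 231 266 282 289 257]
 [140 238 280 269 237 198 205 201 196 228 273 286 292 247]
 [190 273 276 272 264 248 236 223 234 262 276 289 279 213]
 [200 277 271 270 270 273 264 257 263 274 281 288 254 172]
 [286 311 268 267 266 269 272 270 271 276 285 289 245 174]
 [316 322 310 326 334 331 329 332 313 275 290 278 211 197]
 [307 304 313 319 324 331 342 336 297 280 289 266 176 219]
 [307 300 299 299 299 303 311 295 256 311 350 282 177 238]
 [303 298 300 299 299 299 300 289 271 317 355 245 203 271]]
[ 0.52461349 -0.02144857  0.062     ]
[ 0.52514909 -0.02019228  0.062     ]
tip [ 0.52710003 -0.0204175   0.0923    ]
wrist hole pred [313.09661525 251.02445608] pin tip pred [314.1585184  268.36699645] [313.98544786 343.92510076]
```

View pics/w4.png

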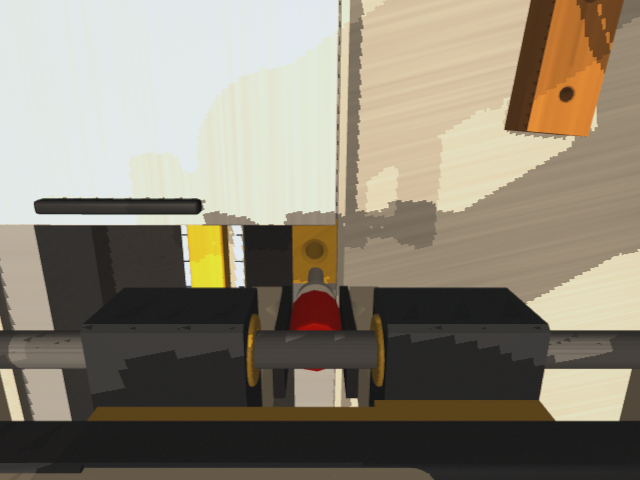

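The wrist picture shows the hole at (314,250) and the pin tip just below it at about (316,268). I'll get the exact centroids.

```bash
python3 - <<'E'
from h import *
np.set_printoptions(linewidth=220)
w=np.load('w4.npy',allow_pickle=True).item();C=w["color"].astype(int).sum(2)
L=C[235:266,298:332];print(C[236:285:3,298:334:1])
m=L<230;v,u=np.nonzero(m);print(m.sum(),u.mean()+298,v.mean()+235,u.min()+298,u.max()+298,v.min()+235,v.max()+235)
print(ray(w,u.mean()+298,v.mean()+235,.063))
E
```

```text
[[276 277 275 273 269 268 271 271 271 275 278 275 278 274 271 264 264 263 260 258 264 263 262 264 265 265 268 270 268 270 268 268 271 267 272 273]
 [268 268 273 274 273 270 276 276 275 275 268 259 243 235 219 213 212 214 219 228 238 259 266 267 266 266 269 269 268 270 269 272 274 276 276 273]
 [274 275 278 277 273 270 256 234 215 210 208 213 206 194 183 185 185 187 182 185 196 208 211 214 218 235 260 274 274 274 275 271 269 273 272 275]
 [271 269 265 261 251 226 215 218 213 189 174 179 180 182 181 184 178 180 182 178 175 172 169 175 205 218 220 225 250 271 274 272 271 269 269 268]
 [261 260 262 249 226 228 227 210 172 169 171 182 180 181 180 182 180 183 181 178 175 174 170 164 159 191 223 222 222 246 271 271 266 271 268 270]
 [263 267 263 248 235 238 235 210 169 173 179 182 179 181 181 182 182 181 183 177 174 175 170 166 157 182 218 225 227 236 259 268 274 273 271 268]
 [268 269 270 257 242 244 249 249 220 178 176 178 179 177 180 184 183 179 180 176 179 172 169 164 189 225 236 235 236 246 266 267 269 271 269 268]
 [267 271 268 272 263 249 251 246 249 255 237 203 177 181 177 177 178 1
[... 793 characters left out ...]
 266 265 266 270]
 [269 267 265 265 265 266 265 268 266 254 210 186 190 193 198 207 204 210 209 210 208 203 197 196 191 235 271 267 270 267 268 270 275 273 274 275]
 [264 265 266 270 270 270 269 261 262 249 196 185 190 196 199 203 208 209 208 212 205 204 198 193 188 254 322 345 352 353 353 327 273 274 278 277]
 [344 334 307 263 269 299 334 343 341 308 212 195 204 210 212 218 216 216 218 215 215 210 209 203 196 232 313 352 324 278 276 272 277 276 272 269]
 [320 321 322 321 320 302 250 213 211 209 211 215 237 267 269 280 298 299 297 297 294 276 241 233 217 217 211 215 231 247 248 254 255 254 255 253]]
356 314.3707865168539 248.4691011235955 302 326 239 258
[ 0.52462967 -0.02089647  0.063     ]
```

```bash
python3 -m handwheel '[[[-0.003,-0.0115,0],[0,0,0]],[[-0.003,-0.0115,0.05],[0,0,0]],[[-0.003,-0.0115,0.10],[0,0,0]],[[-0.003,-0.0115,0.12],[0,0,0]],[[-0.003,-0.0115,0.12],[0,0,0]]]'
python3 -m handwheel '[[[0,0,0],[0,0,0]],[[0,0,0],[0,0,0]]]'
python3 - <<'E'
from h import *
o=get_obs();print(o['tool_pos'],o['force'],o['moment'])
np.set_printoptions(linewidth=220)
w=snapshot('wrist');np.save('w5.npy',w,allow_pickle=True)
pw=lambda p:cv2.projectPoints(np.array([p],float),np.array(w["rvec"],float),np.array(w["tvec"],float),w["intrinsics"],None)[0].ravel()
print(pw([.525,-.021,.063]),pw(o['tool_pos']+[0,0,-.059]))
a=snapshot('scene');np.save('s3.npy',a,allow_pickle=True)
A=cv2.resize(a['color'][225:275,320:370],None,fx=8,fy=8,interpolation=2);B=cv2.resize(w['color'][220:320,265:365],None,fx=4,fy=4,interpolation=2)
cv2.imwrite('pics/x5.png',np.hstack([A,B])[...,::-1])
E
```

```text
clock: 7.95
tool_pos: [0.5224, -0.0226, 0.1245]
orientation: [-179.8, 0.1, 76.5]
force: [-0.1, 0.2, -0.3]
opening: 0.0195
clock: 8.12
tool_pos: [0.5237, -0.0223, 0.1263]
orientation: [-180.0, 0.0, 76.5]
force: [1.0, 0.2, -0.6]
opening: 0.0194
[ 0.52372293 -0.02229527  0.12632066] [ 1.01413839  0.20128337 -0.61921494] [ 0.00041759 -0.009164    0.00846986]
[316.96014725 267.24367342] [314.04043102 268.37263938]
```

View pics/x5.png

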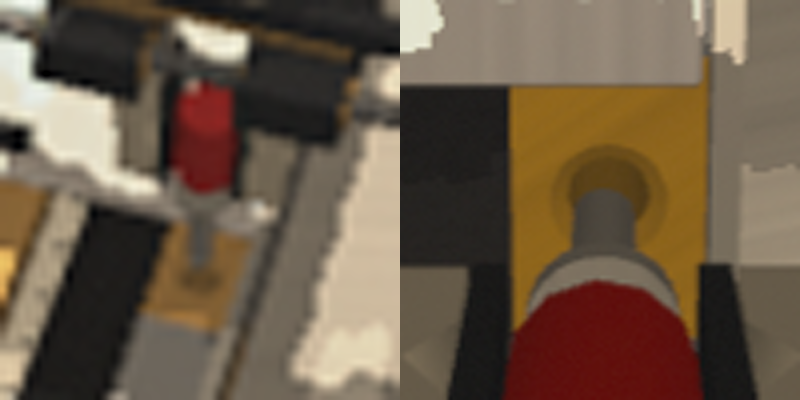

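The picture shows the pin tip just above the hole in both views: tip centre about (605,200) and countersink centre about (610,192) in the right half. It is aligned to within 1 mm, so I'm lowering it gently.

```bash
python3 -m handwheel '[[[0.003,0,0.03],[0,0,0]],[[0.003,0,0.05],[0,0,0]],[[0.003,0,0.07],[0,0,0]],[[0.003,0,0.08],[0,0,0]],[[0.003,0,0.08],[0,0,0]]]'
python3 -m handwheel '[[[0,0,0.025],[0,0,0]],[[0,0,0.05],[0,0,0]],[[0,0,0.05],[0,0,0]]]'
python3 -c "
from h import *
o=get_obs();print(o['tool_pos'],o['force'],o['moment'])"
```

```text
clock: 8.63
tool_pos: [0.5233, -0.0218, 0.1096]
orientation: [-179.9, 0.0, 76.5]
force: [0.2, 0.4, -0.4]
opening: 0.0191
clock: 8.88
tool_pos: [0.5231, -0.0218, 0.0993]
orientation: [-179.9, 0.0, 76.5]
force: [0.2, 0.0, -0.9]
opening: 0.019
[ 0.52310445 -0.0218063   0.09928013] [ 0.17538499  0.00772799 -0.87951587] [-0.05732591 -0.16983477 -0.06418547]
```

```bash
python3 -m handwheel '[[[0,0,0.025],[0,0,0]],[[0,0,0.05],[0,0,0]],[[0,0,0.05],[0,0,0]]]'
python3 -m handwheel '[[[0,0,0.005],[0,0,0]],[[0,0,0.01],[0,0,0]],[[0,0,0.01],[0,0,0]]]'
```

```text
clock: 9.13
tool_pos: [0.5231, -0.0218, 0.0892]
orientation: [-179.9, 0.0, 76.5]
force: [-0.3, -0.6, -0.8]
opening: 0.0193
clock: 9.38
tool_pos: [0.5237, -0.0217, 0.0883]
orientation: [-180.0, 0.0, 76.5]
force: [-0.2, 0.2, -0.6]
opening: 0.0195
```

```bash
python3 -m handwheel '[[[0,0,0.006],[0,0,0]],[[0,0,0.01],[0,0,0]],[[0,0,0.01],[0,0,0]]]'
python3 -m handwheel '[[[0,0,0],[0,0,0]],[[0,0,0],[0,0,0]],[[0,0,0],[0,0,0]],[[0,0,0],[0,0,0]],[[0,0,0],[0,0,0]]]' -1
python3 -m handwheel '[[[0,0,0],[0,0,0]],[[0,0,0],[0,0,0]],[[0,0,0],[0,0,0]]]'
python3 -m handwheel '[[[0,0,-0.2],[0,0,0]],[[0,0,-0.4],[0,0,0]],[[0,0,-0.6],[0,0,0]],[[0,0,-0.6],[0,0,0]],[[0,0,-0.6],[0,0,0]]]'
python3 -m handwheel '[[[0,0,0],[0,0,0]],[[0,0,0],[0,0,0]]]'
python3 - <<'E'
from h import *
o=get_obs();print(o['tool_pos'],o['force'])
w=snapshot('wrist');np.save('w6.npy',w,allow_pickle=True)
a=snapshot('scene');np.save('s4.npy',a,allow_pickle=True)
P=cloud(w);h=cv2.cvtColor(w["color"],cv2.COLOR_RGB2HSV)
r=((h[...,0]<6)|(h[...,0]>174))&(h[...,1]>150)
print("red top z",r.sum(),np.nanpercentile(P[r][:,2],[5,50,90,98]),np.nanmean(P[r],0))
A=cv2.resize(a['color'][205:305,270:370],None,fx=4,fy=4,interpolation=2)
B=cv2.resize(w['color'][:400],(400,250))
cv2.imwrite('pics/x6.png',np.hstack([A,cv2.copyMakeBorder(B,0,150,0,0,0)])[...,::-1])
E
```

```text
clock: 9.63
tool_pos: [0.524, -0.0217, 0.0879]
orientation: [179.9, -0.0, 76.6]
force: [-4.9, 0.3, 14.2]
opening: 0.0197
clock: 10.05
tool_pos: [0.5236, -0.0217, 0.0862]
orientation: [-180.0, 0.0, 76.5]
force: [-0.1, -1.2, -0.4]
opening: 0.0472
clock: 10.3
tool_pos: [0.5237, -0.0217, 0.0863]
orientation: [-180.0, 0.0, 76.5]
force: [0.1, 0.1, 0.1]
opening: 0.0674
clock: 10.72
tool_pos: [0.5251, -0.0213, 0.2091]
orientation: [179.7, -0.2, 76.5]
force: [-0.6, -1.0, -0.3]
opening: 0.0874
clock: 10.88
tool_pos: [0.5229, -0.0218, 0.2052]
orientation: [-179.9, 0.0, 76.5]
force: [0.3, -0.3, -0.3]
opening: 0.0874
[ 0.52285829 -0.02178956  0.20522729] [ 0.28909628 -0.27547813 -0.25285054]
red top z 956 [0.0848304  0.1054699  0.10654882 0.10706022] [ 0.52253696 -0.02064468  0.10228618]
```

View pics/x6.png

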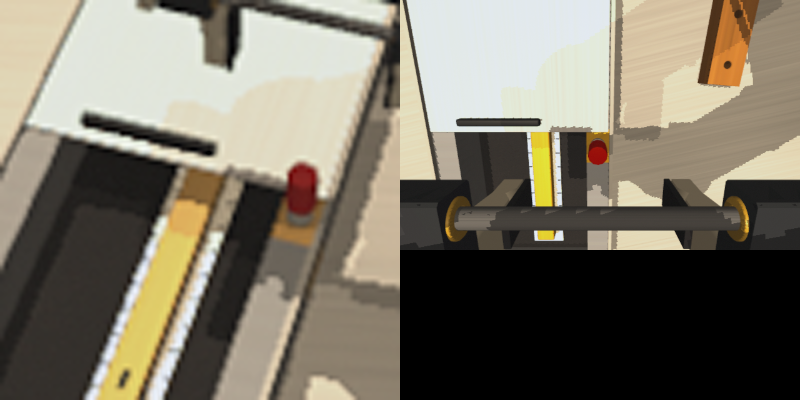

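The pin is home: its top measures 105.5 mm against 105 expected, and its collar sits on the lug at (300,220). The fingers are clear of it and the cover is still open. Next I'll measure the rib of the rule.

```bash
python3 - <<'E'
from h import *
w=np.load('w6.npy',allow_pickle=True).item();P=cloud(w);h=cv2.cvtColor(w["color"],cv2.COLOR_RGB2HSV)
r=((h[...,0]<6)|(h[...,0]>174))&(h[...,1]>150);m=r&(P[...,2]>.102)
v,u=np.nonzero(m);c,R=cv2.minEnclosingCircle(np.stack([u,v],1).astype(np.float32));t=ray(w,*c,.105);print("pin top",t,"bias",t[:2]-[.5238,-.0217])
y=(h[...,0]>18)&(h[...,0]<34)&(h[...,1]>120)&(P[...,2]<.04)&(P[...,2]>.025)
y[:,:180]=0;y[:,275:]=0
q=P[y];print(len(q),q[:,2].mean(),cv2.minAreaRect((q[:,:2]*1000).astype(np.float32)))
vx,vy,x0,y0=cv2.fitLine(q[:,:2].astype(np.float32),cv2.DIST_HUBER,0,.001,.001).ravel();print("line",np.degrees(np.arctan2(vy,vx)),x0,y0)
e=q[(q[:,:2]-[x0,y0])@[vx,vy]>np.percentile((q[:,:2]-[x0,y0])@[vx,vy],99.5)];print("far rib end",e.mean(0))
s=np.load('s4.npy',allow_pickle=True).item();P=cloud(s);h=cv2.cvtColor(s["color"],cv2.COLOR_RGB2HSV)
y=(h[...,0]>15)&(h[...,0]<32)&(h[...,1]>130)&(P[...,2]<.04)&(P[...,2]>.025);y[:235]=0;y[325:]=0;y[:,280:]&=True;y[:,:280]=0;y[:,335:]=0
q=P[y];print("scene",len(q),cv2.minAreaRect((q[:,:2]*1000).astype(np.float32)))
E
```

```text
pin top [ 0.52435896 -0.02089464  0.105     ] bias [0.00055896 0.00080536]
3887 0.030668400258379507 ((576.8319091796875, -108.8418960571289), (24.36288070678711, 158.2247314453125), 76.44144439697266)
line -13.695649 0.5583156 -0.103923716
far rib end [ 0.65264094 -0.13001685  0.03025677]
scene 598 ((560.5036010742188, -106.50955963134766), (23.80495262145996, 191.66744995117188), 76.51998901367188)
```

```bash
python3 -m handwheel '[[[-0.3655,0.292,0.2],[0.0194,0,0]],[[-0.3655,0.292,0.2],[0.0194,0,0]],[[-0.3655,0.292,0.35],[0.0194,0,0]],[[-0.3655,0.292,0.35],[0.0194,0,0]],[[-0.3655,0.292,0.35],[0.0194,0,0]]]' -0.2
python3 -m handwheel '[[[0,0,0],[0,0,0]],[[0,0,0],[0,0,0]],[[0,0,0],[0,0,0]]]'
cat > g.py <<'E'
import sys
from h import *
o=get_obs();T=Ro.from_euler("xyz",o["orientation"],degrees=True).as_matrix()
b=np.radians(-13.5);B=np.array([[np.cos(b),-np.sin(b),0],[np.sin(b),np.cos(b),0],[0,0,1]]);O=np.array([.5811,-.1260,0])
p=B.T@(o["tool_pos"]-O);z=B.T@T[:,2]
print("box TCP mm",np.round(p*1000,1),"lean",np.degrees(np.arctan2(-z[0],-z[2])).round(2),"F",np.round(o["force"],1),"open",o["opening"].round(4) if hasattr(o["opening"],'round') else o["opening"],"t",o["clock"],"q",np.round(o["joint_pos"]))
if len(sys.argv)>3:
    tgt=np.array([float(sys.argv[1]),p[1]*1000 if sys.argv[2]=='-' else float(sys.argv[2]),float(sys.argv[3])])/1000
    print("shares",np.round(T.T@B@(tgt-p)/.2,4))
E
python3 g.py -22.5 14.5 28
```

```text
clock: 11.4
tool_pos: [0.5616, -0.1074, 0.1328]
orientation: [-172.6, 0.1, 76.4]
force: [0.5, 0.3, 1.6]
opening: 0.06
clock: 11.65
tool_pos: [0.564, -0.1057, 0.138]
orientation: [-173.2, -0.0, 76.6]
force: [-0.6, -0.2, -0.4]
opening: 0.0527
box TCP mm [-21.3  15.8 138. ] lean 6.84 F [-0.6 -0.2 -0.4] open 0.05270583569587783 t 11.65 q [   7.   20.  -14.   -3.  -63. -109.]
shares [-0.0069  0.0597  0.5467]
```

```bash
python3 -m handwheel '[[[-0.007,0.02,0.15],[0,0,0]],[[-0.007,0.03,0.27],[0,0,0]],[[-0.007,0.045,0.4],[0,0,0]],[[-0.007,0.05,0.45],[0,0,0]],[[-0.007,0.05,0.45],[0,0,0]]]'
python3 -m handwheel '[[[0,0,0],[0,0,0]],[[0,0,0],[0,0,0]]]'
python3 g.py -22.5 14.5 28
python3 - <<'E'
from h import *
w=snapshot('wrist');np.save('w7.npy',w,allow_pickle=True)
cv2.imwrite('pics/w7.png',w['color'][...,::-1])
E
```

```text
clock: 12.07
tool_pos: [0.5609, -0.107, 0.0447]
orientation: [-172.9, 0.0, 76.6]
force: [-0.9, 0.6, 0.3]
opening: 0.0527
clock: 12.23
tool_pos: [0.5634, -0.1073, 0.0477]
orientation: [-173.2, -0.0, 76.6]
force: [-0.2, -0.6, 0.1]
opening: 0.0525
box TCP mm [-21.5  14.1  47.7] lean 6.83 F [-0.2 -0.6  0.1] open 0.05250154321491211 t 12.2333 q [   7.   26.  -19.   -3.  -52. -109.]
shares [0.002  0.0069 0.0984]
```

View pics/w7.png

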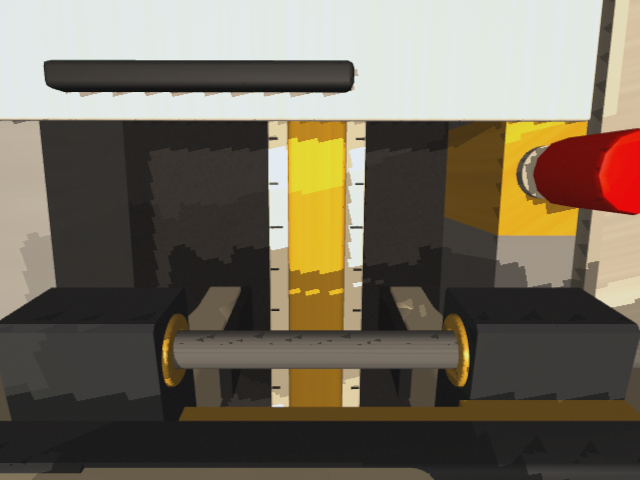

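The rib (288–346) is centred between the pads (250–383), and the pin is in its lug at the right, clear of the gripper. I'm lowering the last 20 mm and closing.

```bash
python3 -m handwheel '[[[0.002,0.004,0.04],[0,0,0]],[[0.002,0.007,0.08],[0,0,0]],[[0.002,0.007,0.098],[0,0,0]],[[0.002,0.007,0.098],[0,0,0]],[[0.002,0.007,0.098],[0,0,0]]]'
python3 g.py
python3 -m handwheel '[[[0,0,0],[0,0,0]],[[0,0,0],[0,0,0]],[[0,0,0],[0,0,0]],[[0,0,0],[0,0,0]],[[0,0,0],[0,0,0]]]' 1
python3 -m handwheel '[[[0,0,0],[0,0,0]],[[0,0,0],[0,0,0]],[[0,0,0],[0,0,0]],[[0,0,0],[0,0,0]]]'
python3 g.py -20.1 - 51
```

```text
clock: 12.7
tool_pos: [0.5609, -0.107, 0.0257]
orientation: [-173.0, 0.0, 76.5]
force: [0.0, -0.2, 0.6]
opening: 0.0525
box TCP mm [-24.1  13.8  25.7] lean 7.04 F [ 0.  -0.2  0.6] open 0.052520207001989755 t 12.7 q [   7.   27.  -20.   -3.  -50. -108.]
clock: 13.12
tool_pos: [0.5613, -0.1069, 0.0263]
orientation: [-173.0, -0.0, 76.5]
force: [0.2, -0.7, -0.6]
opening: 0.0248
clock: 13.45
tool_pos: [0.5614, -0.1069, 0.0263]
orientation: [-173.0, -0.0, 76.5]
force: [0.2, 0.5, 2.0]
opening: 0.0237
box TCP mm [-23.7  14.   26.3] lean 6.97 F [0.2 0.5 2. ] open 0.023692539247977436 t 13.45 q [   7.   27.  -20.   -3.  -50. -108.]
shares [ 0.      0.0027 -0.1246]
```

```bash
python3 -m handwheel '[[[0,0.001,-0.042],[-0.0065,0,0]],[[0,0.002,-0.084],[-0.013,0,0]],[[0,0.003,-0.125],[-0.0194,0,0]],[[0,0.003,-0.125],[-0.0194,0,0]]]'
python3 -m handwheel '[[[0,0,0],[0,0,0]],[[0,0,0],[0,0,0]]]'
python3 g.py -20.7 - 73
```

```text
clock: 13.78
tool_pos: [0.5641, -0.1076, 0.0521]
orientation: [179.9, -0.0, 76.5]
force: [-0.9, 0.4, -1.1]
opening: 0.0238
clock: 13.95
tool_pos: [0.5647, -0.1077, 0.0506]
orientation: [-179.9, 0.0, 76.5]
force: [-0.0, -0.5, -2.5]
opening: 0.0235
box TCP mm [-20.3  14.   50.6] lean 0.08 F [-0.  -0.5 -2.5] open 0.023458522975385452 t 13.95 q [   9.   22.  -25.   -0.  -43. -112.]
shares [-0.     -0.0023 -0.1119]
```

```bash
python3 -m handwheel '[[[0,-0.001,-0.037],[-0.0065,0,0]],[[0,-0.0015,-0.075],[-0.013,0,0]],[[0,-0.002,-0.112],[-0.0194,0,0]],[[0,-0.002,-0.112],[-0.0194,0,0]]]'
python3 -m handwheel '[[[0,0,0],[0,0,0]],[[0,0,0],[0,0,0]]]'
python3 g.py 95.7 - 102
python3 - <<'E'
from h import *
s=snapshot('scene');np.save('s5.npy',s,allow_pickle=True)
P=cloud(s);h=cv2.cvtColor(s["color"],cv2.COLOR_RGB2HSV)
b=np.radians(-13.5);B=np.array([[np.cos(b),-np.sin(b),0],[np.sin(b),np.cos(b),0],[0,0,1]])
y=(h[...,0]>15)&(h[...,0]<32)&(h[...,1]>130)&(P[...,2]>.03);y[:235]=0;y[340:]=0;y[:,:270]=0;y[:,340:]=0
q=(P[y]-[.5811,-.126,0])@B*1000
q=q[(abs(q[:,1]-15)<14)]
for lo in range(-100,120,20):
    k=q[(q[:,0]>lo)&(q[:,0]<lo+20)]
    if len(k)>5: print(lo+10,len(k),np.median(k,0).round(1))
E
```

```text
clock: 14.28
tool_pos: [0.5635, -0.1077, 0.0735]
orientation: [173.0, 0.0, 76.5]
force: [-1.3, 0.4, -2.4]
opening: 0.0239
clock: 14.45
tool_pos: [0.5646, -0.1076, 0.0728]
orientation: [173.1, 0.0, 76.5]
force: [0.2, 0.8, -2.3]
opening: 0.0238
box TCP mm [-20.3  14.   72.8] lean -6.88 F [ 0.2  0.8 -2.3] open 0.023792212553369843 t 14.45 q [  11.   17.  -32.    5.  -35. -118.]
shares [-4.000e-04  5.933e-01 -7.540e-02]
-70 7 [-68.1   5.   66.8]
-50 6 [-43.1   7.2  72.8]
-30 38 [-27.7   9.9  77.9]
-10 72 [-9.4 14.9 82.7]
10 67 [11.1 14.6 86.8]
30 62 [30.3 14.6 92. ]
50 68 [50.9 16.5 97. ]
70 84 [69.9 14.8 97.1]
```

The rule tilts at about 13° with no slip in the grip, so I'm drawing it out along the slant.

```bash
python3 -m handwheel '[[[0,0.07,-0.009],[0,0,0]],[[0,0.15,-0.019],[0,0,0]],[[0,0.23,-0.029],[0,0,0]],[[0,0.30,-0.038],[0,0,0]],[[0,0.30,-0.038],[0,0,0]]]'
python3 g.py
python3 -m handwheel '[[[0,0.07,-0.009],[0,0,0]],[[0,0.15,-0.019],[0,0,0]],[[0,0.23,-0.029],[0,0,0]],[[0,0.30,-0.038],[0,0,0]],[[0,0.30,-0.038],[0,0,0]]]'
python3 -m handwheel '[[[0,0.05,-0.006],[0,0,0]],[[0,0.05,-0.006],[0,0,0]],[[0,0.05,-0.006],[0,0,0]]]'
python3 g.py 100 - 290
```

```text
clock: 14.92
tool_pos: [0.6248, -0.1218, 0.0882]
orientation: [173.0, -0.0, 76.5]
force: [0.9, -0.3, -1.3]
opening: 0.0237
box TCP mm [41.5 14.3 88.2] lean -7.05 F [ 0.9 -0.3 -1.3] open 0.023727311304504117 t 14.9167 q [   8.   21.  -23.    4.  -40. -114.]
clock: 15.33
tool_pos: [0.681, -0.1355, 0.1027]
orientation: [173.0, 0.0, 76.5]
force: [0.9, 0.1, -1.2]
opening: 0.0238
clock: 15.58
tool_pos: [0.6876, -0.1372, 0.1044]
orientation: [173.1, 0.0, 76.5]
force: [-0.1, 0.5, -3.7]
opening: 0.0237
box TCP mm [106.1  13.9 104.4] lean -6.9 F [-0.1  0.5 -3.7] open 0.023678512702244543 t 15.5833 q [   6.   25.  -13.    3.  -46. -111.]
shares [-1.000e-04  8.100e-02 -9.249e-01]
```

```bash
python3 -m handwheel '[[[0,0.01,-0.1],[0,0,0]],[[0,0.026,-0.25],[0,0,0]],[[0,0.04,-0.4],[0,0,0]],[[0,0.055,-0.55],[0,0,0]],[[0,0.055,-0.55],[0,0,0]]]'
python3 -m handwheel '[[[0,0.015,-0.13],[0,0,0]],[[0,0.03,-0.26],[0,0,0]],[[0,0.04,-0.38],[0,0,0]],[[0,0.04,-0.38],[0,0,0]],[[0,0.04,-0.38],[0,0,0]]]'
python3 -m handwheel '[[[0,0,0],[0,0,0]],[[0,0,0],[0,0,0]],[[0,0,0],[0,0,0]]]'
python3 g.py
python3 - <<'E'
from h import *
a=snapshot('scene');b=snapshot('side');np.save('s6.npy',a,allow_pickle=True)
h=cv2.cvtColor(a["color"],cv2.COLOR_RGB2HSV);P=cloud(a)
r=((h[...,0]<6)|(h[...,0]>174))&(h[...,1]>150);r[:225]=0;r[265:]=0;r[:,:335]=0;r[:,365:]=0
print("red",r.sum(),np.nanpercentile(P[r][:,2],95) if r.any() else None)
cv2.imwrite('pics/fin.png',np.hstack([cv2.resize(a['color'][100:400,160:560],(400,300)),cv2.resize(b['color'][100:400,160:560],(400,300))])[...,::-1])
E
```

```text
clock: 16.0
tool_pos: [0.6879, -0.1369, 0.2233]
orientation: [172.5, -0.1, 76.6]
force: [1.9, -0.5, -0.5]
opening: 0.0236
clock: 16.42
tool_pos: [0.6843, -0.1361, 0.2936]
orientation: [172.9, -0.1, 76.5]
force: [0.4, -0.5, -3.6]
opening: 0.0236
clock: 16.67
tool_pos: [0.6836, -0.1363, 0.2906]
orientation: [173.2, 0.0, 76.5]
force: [0.2, -0.7, -2.6]
opening: 0.0234
box TCP mm [102.1  13.9 290.6] lean -6.84 F [ 0.2 -0.7 -2.6] open 0.02343867999290637 t 16.6667 q [   6.   17.    1.    2.  -67. -110.]
red 76 0.10903439813212829
```

I've used all 12 pictures, so the last checks will be numeric.

```bash
python3 - <<'E'
from h import *
a=snapshot('scene');P=cloud(a);h=cv2.cvtColor(a["color"],cv2.COLOR_RGB2HSV)
S=np.load('scene.npy',allow_pickle=True).item()
b=np.radians(-13.5);B=np.array([[np.cos(b),-np.sin(b),0],[np.sin(b),np.cos(b),0],[0,0,1]])
Q=(P-[.5811,-.126,0])@B*1000
y=(h[...,0]>15)&(h[...,0]<32)&(h[...,1]>130)&(Q[...,2]>150)&(Q[...,2]<420)&(abs(Q[...,1]-14)<30)
q=Q[y]
if len(q): print("rib",len(q),"x",np.percentile(q[:,0],[1,99]).round(),"z",np.percentile(q[:,2],[1,99]).round(),"slope",np.degrees(np.arctan(np.polyfit(q[:,0],q[:,2],1)[0])).round(1))
k=(abs(Q[...,1])<140)&(Q[...,0]>-150)&(Q[...,0]<250)&(Q[...,2]>90)&(Q[...,2]<400)&~((h[...,1]>150)&(h[...,0]<8))
print("lowest in air, z 1%:",np.percentile(Q[k][:,2],[.2,1,5]).round())
Z0=cloud(S)[...,2]
for n,(u0,u1,v0,v1) in dict(driver_nylon=(484,506,245,296),mug=(530,595,290,345),filter=(190,213,310,330),hexkey=(205,232,256,288),cover_edge=(285,300,200,236),lookB=(395,435,210,275)).items():
    d=np.abs(a["color"][v0:v1,u0:u1].astype(int)-S["color"][v0:v1,u0:u1]).max(2);dz=P[v0:v1,u0:u1,2]-Z0[v0:v1,u0:u1]
    print(n,"changed px %",round(100*(d>60).mean(),1),"med dz",round(float(np.nanmedian(np.abs(dz)))*1000,1))
c=Q[(Q[...,2]>64)&(Q[...,2]<69)&(abs(Q[...,1])<70)&(Q[...,0]>-150)&(Q[...,0]<90)];print("cover edge x",np.percentile(c[:,0],[50,98,99.5]).round(1) if len(c) else "hidden",len(c))
r=((h[...,0]<6)|(h[...,0]>174))&(h[...,1]>150)&(abs(Q[...,0]+80)<15)&(abs(Q[...,1]-88)<15);print("pin",r.sum(),np.nanpercentile(Q[r],95,axis=0).round(1),np.nanmean(Q[r],0).round(1))
E
python3 g.py
```

```text
rib 757 x [ 74. 196.] z [292. 377.] slope -7.9
lowest in air, z 1%: [108. 272. 291.]
driver_nylon changed px % 2.0 med dz 1.4
mug changed px % 0.0 med dz 1.6
filter changed px % 0.0 med dz 1.6
hexkey changed px % 0.5 med dz 1.6
cover_edge changed px % 81.9 med dz 320.0
lookB changed px % 58.0 med dz 1.7
cover edge x [-125.8  -97.   -96.1] 81
pin 75 [-71.   95.2 109.7] [-75.   87.7  99.1]
box TCP mm [102.5  14.  291.4] lean -6.91 F [-0.1 -0.2 -2.1] open 0.023643515312120233 t 16.8167 q [   6.   17.    1.    3.  -67. -110.]
```

```bash
python3 - <<'E'
from h import *
a=snapshot('wrist');P=cloud(a)
b=np.radians(-13.5);B=np.array([[np.cos(b),-np.sin(b),0],[np.sin(b),np.cos(b),0],[0,0,1]])
Q=(P-[.5811,-.126,0])@B*1000
k=(abs(Q[...,1]-14)<22)&(Q[...,2]>120)&(Q[...,2]<330)&(Q[...,0]<90)
q=Q[k];print(len(q),"x",np.percentile(q[:,0],[1,99]).round(),"z",np.percentile(q[:,2],[1,99]).round())
k2=k&(abs(Q[...,1]-14)<9);p=np.polyfit(Q[k2][:,0],Q[k2][:,2],1);print("rib slope deg",np.degrees(np.arctan(p[0])).round(1))
c=(Q[...,2]>64)&(Q[...,2]<70)&(Q[...,1]>-70)&(Q[...,1]<-20);print("cover edge",np.nanpercentile(Q[c][:,0],[98,99.8]).round(1) if c.any() else None)
E
```

```text
31141 x [-9. 89.] z [247. 310.]
rib slope deg 14.0
cover edge [105.2 105.2]
```

```bash
python3 -c "
from plant import *
print(close_job())"
```

```text
the job is handed in; nothing more can be done
None
```

The drop pin is home in the brass lug, and the job was handed in at about 17 s with the gripper still holding the chart rule in the air. I released the pin in the hole first. I then gripped the rule by its rib, tilted it about 14°, drew it out on the slant and lifted it.

What the last checks showed:
- **Pin:** its top measured 105.5 mm just after release, against 105 mm expected when fully in. At the end the scene camera read about 4 mm high, as it had read about 4 mm high on the pin in the rack, so I take the pin as still home.
- **Cover:** open, with its edge at about x = −97 mm in the box frame. A second check of the edge from the wrist camera was spoiled by other surfaces and told me nothing.
- **Rule:** held at a steady 14° slope with no sign of slipping, and about 2.3 N on the wrist, roughly its weight. The gripper is 291 mm above the locker top. The lowest part of the rule I could see was about 247 mm up. Its near end was out of view; I calculate it at about 230 mm, well above the box.
- **Other things:** the driver, nylon tool, mug, filter and hex key show no change. One empty look-alike rack showed changed colours but no change in depth, most likely the arm's shadow. I did not check the sextant case numerically.

The highest wrist force I saw was about 15 N, when the pin seated. I had used all 12 pictures by then, so the final state was checked only by camera measurements.

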